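# Reset the tester and hold a round sensor head down in its sprung nest

### The job

Reset the tester: twist the spring-return knob on the control box clockwise (seen from above) all the way to its stop, hold it there a moment, then let go of it so that it springs back. Then take the round-bodied sensor head out of the tray, seat it upright in the sprung ring of the test nest and push the head (not the ring itself) down until the ring is at the bottom of its travel. Finish while still holding the head pressed down there with the gripper; leave the other sensor head and the other things on the bench where they are.

Things in the scene. Friction and masses are not known exactly. Their poses are not given: they have to be found in the camera images.
- control_box: Grey control box 130 x 100 x 50 mm high, fixed to the bench. Origin: centre of its underside; z up. The knob stands in the middle of its top.
- knob_grip (a point): Point on the knob's vertical axis, 72 mm above the bench, the height to grip. The black knob is a disc (48 mm across, 6 mm high) with an upright bar grip on it, 44 mm long, 12 mm wide, spanning 56 to 82 mm above the bench. The point turns with the knob; its x axis runs along the bar (at rest also the box's x axis).
- reset_knob (a joint): Knob angle (rad): 0 at rest, grows clockwise seen from above, hard stop at 1.05. A spring (0.02 N m at rest, 0.15 N m at the stop) turns it back to 0 when let go.
- nest: Test nest, fixed: black base 104 x 104 x 24 mm high with four steel pegs at the corners (up to 36 mm) and an aluminium ring floating on a coil spring above it. Origin: centre of the base's underside; z up.
- ring_top (a point): Centre of the top face of the aluminium ring, 55 mm above the bench when not pressed; moves down with the ring. Ring: 80 mm outside, 44 mm clear hole, 10 mm thick, level.
- cradle_ring (a joint): How far the ring is pressed down (m): 0 at rest (top), stop at 0.012. The spring needs 5 N to start moving and 12 N in all at the stop (the head's own weight does not move it).
- tray: Grey plastic tray 120 x 230 x 14 mm high, walls and floor 4 mm thick, fixed; two sensor heads stand in it about 110 mm apart along its y axis. Origin: centre of its underside.
- round_head: The round-bodied sensor head to be tested: black ball 60 mm in diameter with a small flat foot (28 mm wide) and a plain aluminium neck of 28 mm diameter on top. Origin: centre of the foot; z runs up its axis. Ball centre 26.5 mm, ball meets neck at 53 mm, top of the neck 95 mm above the foot. About 0.15 to 0.3 kg. Seated in the ring its foot is 6 mm below the ring's top face.
- straight_head: The other sensor head, to be left alone: same neck and height (95 mm), but the black body is a straight cylinder 48 mm in diameter, 53 mm high. Origin: centre of the foot; z up.
- module_a: Bystander: green circuit module 90 x 70 mm with black heat sink, 28 mm high.
- module_b: Bystander: a second such circuit module.
- screw_box: Bystander: clear open box of screws 85 x 60 x 26 mm.
- screwdriver: Bystander: screwdriver lying on the bench.
- solder_spool: Bystander: grey spool 52 mm across, 36 mm high, standing on its flange.
- pliers: Bystander: pliers with blue handles lying on the bench, about 130 mm long.
Not all that is in view belongs to the job. Leave any turquoise look-alike of the round_head alone. Leave any green look-alike of the control_box alone.

How it is judged:
By the outcome, as a careful person would: the job done as asked, in the order asked, and still so for the second after the job is handed in, while the arm keeps its last pose, push and grip.
It also fails if it takes over 58 s, if anything falls off the work surface, if the arm or the gripper's body presses on something with over 40 N, if the wrist force passes 120 N, or if a joint passes its speed limit or range.

### The arm

A 6-joint arm with a two-finger parallel gripper is mounted at the origin on the work surface. World frame = base frame: x ahead of the robot, y to its left, z up, the work surface at z = 0. Lengths are in m, angles in rad, forces in N, time in s.
With the tool pointing down it reaches from about 0.3 to 0.875 m from the base axis. Payload 6.4 kg.
Tool frame: the origin (TCP) lies on the centre line of the jaws, within the pads' length; the fingertips stand 22 mm ahead of it and the grasp point (between the pads) lies 3 mm ahead of it; z points along the fingers, y is the line along which they close (so a half turn about z gives the same grasp; the last joint's range is limited). The gripper opens to 85 mm and grips with 20 to 120 N. Pads are 22 mm wide; open, the fingers measure 114 mm over their backs; the gripper's body (76 mm by 85 mm) begins 54 mm behind the grasp point. The pads swing forward as they close: fully open they stand 13 mm farther back than shut.
Start: joints at [1.022, 0.181, 1.607, -0, 1.354, -0.206], TCP at [0.193, 0.542, 0.253] pointing down, gripper open.
Joint ranges: [-2.99, 2.99], [-0.89, 2.07], [0.3, 2.58], [-1.14, 4.28], [0, 2.63], [-3.12, 3.12]. Speed limits (rad/s): [2.57, 2.57, 3.01, 3.14, 3.14, 3.14].

### API

Orientations are given as a unit quaternion [w, x, y, z].
In Python, from bench import ctrl gives the robot as it stands. The module is installed in compiled form; this text tells all that it offers.
- The arm moves only by the tool servo_tool, never from a script. Its argument "commands" is a list of rows, each a list of 3 entries, a list of its own where there are three numbers: the shift along the tool's x, y, z in mm, then the turn about the tool's z in rad, then the finger opening in mm, from 0 to 85.4. In form: [[[dx, dy, dz], turn, jaw], ...]. A call has 1 to 20 rows; each row shifts and turns the commanded pose from where the row before left it, along the tool's axes as they then stand; what a row does not reach is not made up. A row lasts 1/8 s, in which the tool goes at most 62.5 mm and 10.7 degrees, less where a joint would pass 70% of its speed; a pose out of reach is approached as far as the arm can. A call with a gripper value outside its range is refused whole. The fingers move at their own pace and stop on an object; the grip force is fixed at half the most. Time passes only in rows, so rows that do not move let the fingers close. It gives the time, the measured TCP pose, the force, the opening and the grip force at its end, in the units of the state.
- ctrl.get_obs(): the state, without advancing time (a new reading comes with each control period).
- ctrl.camera(name): name is "scene" or "top" or "wrist"; returns a dict with "color" (384x512x3 uint8, red, green, blue), "z_map" (384x512 float32, m along the optical axis (not along the pixel's ray), 0 where there is no reading), "fx", "fy", "cx", "cy" (pixels), "R" (3x3) and "t" (3): a world point X has camera coordinates R X + t. Camera axes: x right, y down, z forward; pixel columns grow to the right and rows downward; lengths in m; the calibration is good to about 2 mm. The wrist camera is an equidistant fisheye: a pixel r from the principal point sees the ray r / f radians off the axis. A picture is of the moment at which its call begins.
- ctrl.hand_in(): hands the job in; it is judged then, once.
The state is a dict: "time_s": time; "q": joint angles; "dq": joint speeds; "joint_efforts": joint torques, N m; "eef_pos": TCP position; "eef_rot": TCP orientation; "wrist_force": force on the tool from outside, world axes, zero at the start; "torque": the same for the moment, N m; "opening": opening from 0.0 (shut) to 1.0 (fully open); "grasp_force": force on a finger pad.
Only numpy, scipy, OpenCV 4.12 (cv2) and the standard library are available. Lean on these libraries where they do the work, as an engineer would, in place of code of your own. Each camera call takes 0.05 s, during which the arm holds its last target. There are 200 camera calls.

## Working session

There is one attempt and no reset: what is moved stays moved. The work goes in short steps, Python scripts to look and compute and a tool call to move; the robot and the scene stay as the last step left them, time stands still between calls to the robot, and variables do not carry over. Pictures are saved under pics/ and viewed, at most 10 in all, crops included, and the job is handed in when it is done.

Besides the shell and the picture viewer there is one more tool, called after ">>>" as a command line: name --argument value ..., lists and objects as JSON in quotes. servo_tool: Moves the arm, as the interface text tells. Its arguments: {"type":"object","properties":{"commands":{"type":"array"}},"required":["commands"]}

```bash
mkdir -p pics; python3 - <<'E'
from bench import ctrl
import cv2,numpy as np
o=ctrl.get_obs();print({k:np.round(v,3).tolist() for k,v in o.items()})
for n in("top","scene"):
    c=ctrl.camera(n);np.savez(f"pics/{n}0.npz",**c)
    cv2.imwrite(f"pics/{n}0.png",cv2.resize(c["color"][:,:,::-1],(800,600)))
    print(n,c["fx"],c["fy"],c["cx"],c["cy"],np.round(c["R"],3).tolist(),np.round(c["t"],3))
E
```

```text
{'time_s': 0.0, 'q': [1.022, 0.182, 1.608, 0.0, 1.354, -0.206], 'dq': [-0.0, 0.001, -0.003, -0.001, 0.0, 0.0], 'joint_efforts': [-0.001, -44.488, -35.133, -0.0, 0.009, 0.0], 'eef_pos': [0.193, 0.541, 0.252], 'eef_rot': [-0.0, 0.171, 0.985, -0.001], 'wrist_force': [-0.031, 0.16, -1.14], 'torque': [-0.02, 0.004, -0.044], 'grasp_force': 0.0, 'opening': 0.999}
top 403.04494698734175 403.04494698734175 255.45906819993587 189.45841595730664 [[0.018, -1.0, 0.009], [-0.998, -0.019, -0.064], [0.064, -0.008, -0.998]] [0.048 0.54  1.327]
scene 358.1943016845347 358.1943016845347 255.68022637185373 189.54843048904053 [[0.526, 0.85, 0.004], [0.658, -0.404, -0.635], [-0.539, 0.337, -0.772]] [-0.329 -0.28   1.259]
```

View pics/top0.png

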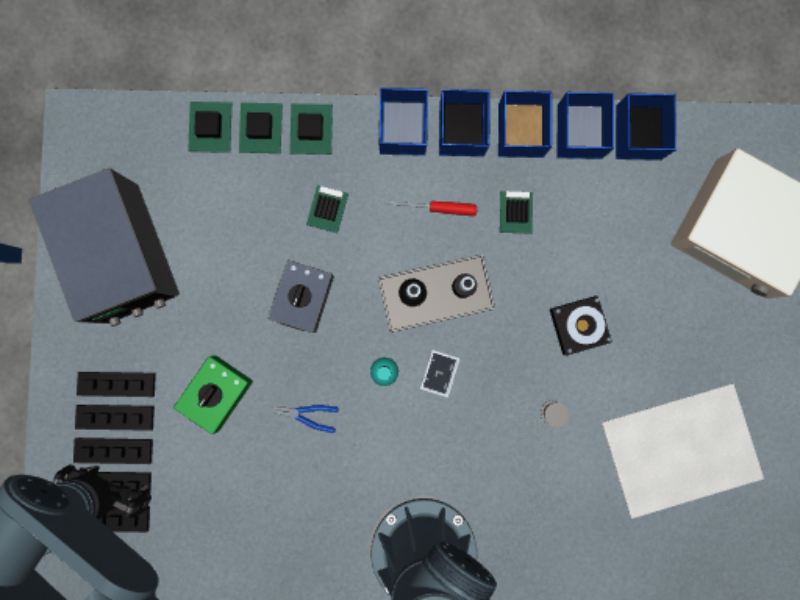

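View pics/scene0.png

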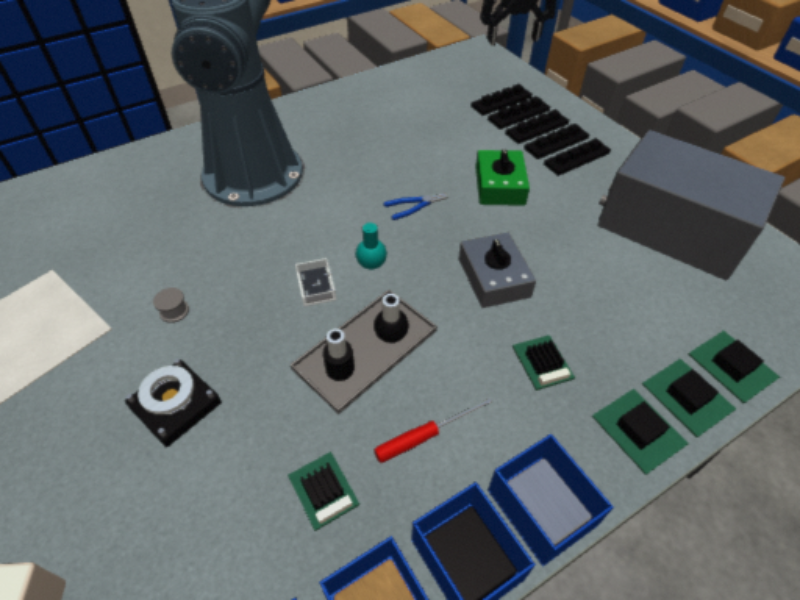

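Top view (800x600 scale): the grey box is at (302,296), with the green look-alike at (212,394). The tray heads are at (413,291), the wider ball, and (465,285), the narrower body. The turquoise look-alike is at (384,371) and the nest ring at (586,325). In the scene view the head at (391,318) is a ball and the one at (338,355) is a straight cylinder. So I choose the grey box and the head at top (413,291). Next I'll measure these and check the choice in a close crop.

```bash
cat > h.py <<'E'
import numpy as np,cv2
def cloud(c):
    h,w=c["z_map"].shape;u,v=np.meshgrid(np.arange(w),np.arange(h));z=c["z_map"]
    P=np.stack([(u-c["cx"])/c["fx"]*z,(v-c["cy"])/c["fy"]*z,z],-1)
    X=(P-c["t"])@c["R"]; X[z==0]=np.nan
    return X
def circ(p):
    A=np.c_[2*p,np.ones(len(p))];s=np.linalg.lstsq(A,(p**2).sum(1),rcond=None)[0]
    return s[:2],np.sqrt(s[2]+s[:2]@s[:2])
E
python3 - <<'E'
from h import *
C={n:dict(np.load(f"pics/{n}0.npz")) for n in("top","scene")}
T=cloud(C["top"])
def at(u,v): return T[int(v*.64),int(u*.64)]
cs={n:at(*p) for n,p in dict(box=(290,310),head=(413,300),other=(465,292),ring=(570,325)).items()}
for n,p in cs.items(): print(n,p.round(3))
for n in C:
    X=cloud(C[n]);
    def sel(k,r,a,b): 
        m=(np.hypot(X[...,0]-cs[k][0],X[...,1]-cs[k][1])<r)&(X[...,2]>a)&(X[...,2]<b); return X[m]
    p=sel("box",.11,.044,.054);r=cv2.minAreaRect((p[:,:2]*1000).astype(np.float32));print(n,"box",len(p),r,p[:,2].mean())
    p=sel("box",.06,.075,.095)
    if len(p): print(" bar",len(p),cv2.minAreaRect((p[:,:2]*1000).astype(np.float32)),p[:,2].mean())
    for k in("head","other"):
        p=sel(k,.05,.090,.115);print(" ",k,"neck",len(p),circ(p[:,:2]),p.mean(0),cv2.minEnclosingCircle((p[:,:2]*1000).astype(np.float32)))
        for a in(.01,.025,.04):
            p=sel(k,.05,a,a+.008)
            print("   body",a,len(p),cv2.minEnclosingCircle((p[:,:2]*1000).astype(np.float32)))
    p=sel("ring",.09,.05,.06);print(" ring",len(p),p.mean(0),cv2.minEnclosingCircle((p[:,:2]*1000).astype(np.float32)))
a=C["top"]["color"][150:220,160:330,::-1];b=C["scene"]["color"][170:270,180:350,::-1]
cv2.imwrite("pics/crop.png",np.vstack([cv2.resize(a,(680,280),interpolation=2),cv2.resize(b,(510,300),interpolation=2) if 0 else cv2.copyMakeBorder(cv2.resize(b,(510,300),interpolation=2),0,0,0,170,0)]))
E
```

```text
box [0.505 0.287 0.049]
head [0.529 0.031 0.052]
other [ 0.55  -0.076  0.059]
ring [ 0.483 -0.294  0.056]
top box 1007 ((534.116455078125, 266.2295837402344), (100.01568603515625, 129.62701416015625), 73.96145629882812) 0.04903939096868413
 bar 54 ((533.9742431640625, 266.4006652832031), (11.863128662109375, 43.087135314941406), 74.19387817382812) 0.08126250142874579
  head neck 61 (array([0.54733286, 0.03153915]), np.float64(0.009798906062744998)) [0.54725322 0.03154317 0.09851388] ((547.3466186523438, 31.310049057006836), 13.639067649841309)
   body 0.01 8 ((529.1554565429688, 31.46294593811035), 49.54386520385742)
   body 0.025 4 ((547.0455932617188, 31.429597854614258), 29.473793029785156)
   body 0.04 55 ((547.5657348632812, 31.72564125061035), 28.457927703857422)
  other neck 63 (array([ 0.56286474, -0.07706486]), np.float64(0.009998027857976995)) [ 0.56285511 -0.0767673   0.09787844] ((563.1493530273438, -77.37638092041016), 13.791732788085938)
   body 0.01 16 ((543.4554443359375, -79.1310806274414), 41.1478157043457)
   body 0.025 2 ((540.75146484375, -71.15980529785156), 5.2
[... 684 characters left out ...]
539428711), 43.4686279296875)
   body 0.025 37 ((555.14453125, 24.538063049316406), 27.857608795166016)
   body 0.04 88 ((549.5950317382812, 29.474628448486328), 27.646583557128906)
  other neck 109 (array([ 0.56382876, -0.07813251]), np.float64(0.01053951413370984)) [ 0.56478766 -0.07865396  0.09771239] ((563.1961059570312, -77.32396697998047), 14.520617485046387)
   body 0.01 60 ((543.3330078125, -79.06709289550781), 43.554325103759766)
   body 0.025 26 ((571.3121948242188, -82.30029296875), 21.448448181152344)
   body 0.04 35 ((572.8547973632812, -81.265869140625), 21.4525089263916)
 ring 597 [ 0.48626508 -0.3302332   0.05462941] ((484.320068359375, -329.7444152832031), 40.82307052612305)
```

View pics/crop.png

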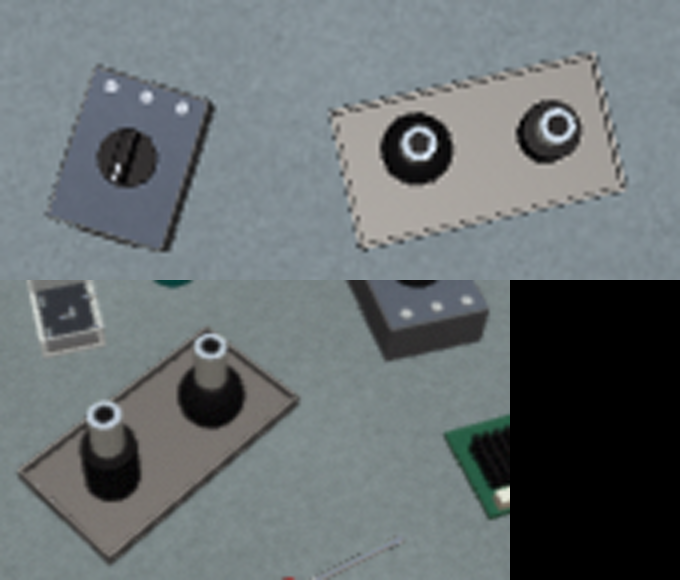

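The crop confirms it: the ball-shaped head is the left one in the top view, at (413,291), and the grey box is the one with the black knob and white lamps. Measured positions: knob (0.534, 0.266), bar axis at -16°, head (0.547, 0.031), ring (0.485, -0.329).

```bash
cat >> h.py <<'E'
from scipy.spatial.transform import Rotation as Ro
def go(o,target):
    w,x,y,z=o["eef_rot"];R=Ro.from_quat([x,y,z,w]).as_matrix()
    yaw=np.degrees(np.arctan2(R[1,1],R[0,1]))
    print("pos",np.round(o["eef_pos"],4),"tool y deg",yaw.round(2),"tool z",R[:,2].round(3),"shift mm",(R.T@(np.array(target)-o["eef_pos"])*1000).round(1),"t",o["time_s"],"F",np.round(o["wrist_force"],1),"q6",o["q"][5].round(2),"open",o["opening"])
E
python3 - <<'E'
from bench import ctrl
from h import *
go(ctrl.get_obs(),[.5337,.2658,.2])
E
```

```text
pos [0.193  0.5411 0.2525] tool y deg 70.36 tool z [-0.001 -0.001 -1.   ] shift mm [-413.4 -144.7   52.6] t 0.1 F [-0.1 -0.1  0.4] q6 -0.21 open 0.9982539497497446
```

>>> servo_tool --commands '[[[-20, -7, 0], 0, 85], [[-44, -15.5, 5], 0, 85], [[-46, -16, 6], 0, 85], [[-46, -16, 6], 0, 85], [[-46, -16, 6], 0, 85], [[-46, -16, 6], 0, 85], [[-46, -16, 6], 0, 40], [[-46, -16, 6], 0, 12], [[-44, -15.5, 6], 0, 12], [[-29.5, -10.5, 6], -0.064, 12], [[0, 0, 0], 0, 12], [[0, 0, 0], 0, 12]]'

```text
time_s: 1.6
eef_pos: [0.5334, 0.2667, 0.1999]
eef_rot: [-0.001, 0.139, 0.99, -0.0]
wrist_force: [-1.2, 0.4, -0.3]
opening: 0.14
grasp_force: 0.0
```

```bash
python3 - <<'E'
from bench import ctrl
from h import *
o=ctrl.get_obs();go(o,[.5337,.2658,.2])
for n in("scene","top"):
    c=ctrl.camera(n);X=cloud(c)
    m=(np.hypot(X[...,0]-.534,X[...,1]-.266)<.05)&(X[...,2]>.12)
    print(n,np.sort(X[m][:,2])[:12].round(4))
c=ctrl.camera("wrist");cv2.imwrite("pics/w1.png",c["color"][:,:,::-1])
print(c["fx"],c["cx"],c["cy"],c["R"].round(3).tolist(),c["t"].round(3), (-c["R"].T@c["t"]).round(3))
E
```

```text
pos [0.5334 0.2667 0.1999] tool y deg 73.98 tool z [-0.001  0.    -1.   ] shift mm [-0.5 -0.8 -0.1] t 1.6 F [-1.2  0.4 -0.3] q6 -1.03 open 0.1396948222971495
scene [0.1768 0.1779 0.1779 0.1781 0.1787 0.1792 0.1803 0.181  0.181  0.182
 0.1829 0.183 ]
top [0.2421 0.2462 0.2487 0.249  0.2491 0.2603 0.2634 0.2635 0.264  0.2668
 0.2672 0.2689]
297.3186396354542 249.90929695077276 189.77983063252012 [[0.274, 0.962, 0.0], [0.915, -0.261, 0.308], [0.296, -0.084, -0.951]] [-0.404 -0.442  0.193] [0.458 0.289 0.32 ]
```

View pics/w1.png

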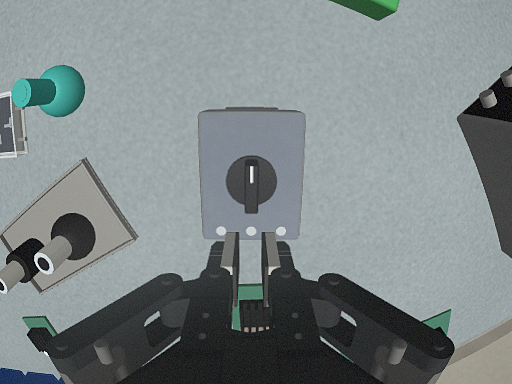

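The wrist view shows the knob bar at (251,187), midway between the fingers (231 and 270) and parallel to them. With the jaws nearly shut the tips are 22 mm ahead of the TCP, so I'll grip at TCP z 0.082 to keep the tips above the knob's disc (56 mm).

>>> servo_tool --commands '[[[-0.4, -0.8, 0], 0, 45], [[0, 0, 15], 0, 45], [[0, 0, 30], 0, 45], [[0, 0, 35], 0, 45], [[0, 0, 25], 0, 45], [[0, 0, 13], 0, 45], [[0, 0, 0], 0, 30], [[0, 0, 0], 0, 5], [[0, 0, 0], 0, 5], [[0, 0, 0], 0, 5], [[0, 0, 0], 0, 5], [[0, 0, 0], 0, 5]]'

```text
time_s: 3.25
eef_pos: [0.5354, 0.2674, 0.0835]
eef_rot: [0.001, 0.139, 0.99, 0.002]
wrist_force: [2.3, 7.3, -5.5]
opening: 0.125
grasp_force: 61.9
```

>>> servo_tool --commands '[[[0, 0, 0], 0.1, 5], [[0, 0, 0], 0.1, 5], [[0, 0, 0], 0.1, 5], [[0, 0, 0], 0.1, 5], [[0, 0, 0], 0.1, 5], [[0, 0, 0], 0.1, 5], [[0, 0, 0], 0.1, 5], [[0, 0, 0], 0.1, 5], [[0, 0, 0], 0.1, 5], [[0, 0, 0], 0.1, 5], [[0, 0, 0], 0, 5]]'

```text
time_s: 4.62
eef_pos: [0.5332, 0.2654, 0.0834]
eef_rot: [-0.001, 0.597, 0.802, -0.001]
wrist_force: [-7.4, -1.8, 4.8]
opening: 0.125
grasp_force: 63.4
```

```bash
python3 - <<'E'
from bench import ctrl
from h import *
o=ctrl.get_obs();go(o,[.5337,.2658,.2]);print(o["torque"])
E
```

```text
pos [0.5332 0.2654 0.0834] tool y deg 16.71 tool z [-0.002 -0.001 -1.   ] shift mm [   0.2    0.3 -116.6] t 4.625 F [-7.4 -1.8  4.8] q6 -0.03 open 0.12498073956971886
[-0.38190273  1.31331829  0.1568226 ]
```

>>> servo_tool --commands '[[[0, 0, 0], 0.04, 5], [[0, 0, 0], 0.04, 5], [[0, 0, 0], 0, 5], [[0, 0, 0], 0, 5]]'

```text
time_s: 5.12
eef_pos: [0.533, 0.2654, 0.0835]
eef_rot: [-0.001, 0.628, 0.778, -0.001]
wrist_force: [-6.8, -2.9, 5.7]
opening: 0.127
grasp_force: 63.7
```

```bash
python3 - <<'E'
from bench import ctrl
from h import *
o=ctrl.get_obs();go(o,[.5337,.2658,.2]);print(o["torque"])
X=cloud(ctrl.camera("top"))
E
```

```text
pos [0.533  0.2654 0.0835] tool y deg 12.23 tool z [-0.003 -0.001 -1.   ] shift mm [   0.2    0.5 -116.6] t 5.125 F [-6.8 -2.9  5.7] q6 0.05 open 0.12719179086966376
[-0.37658506  1.44507947  0.48066062]
```

The torque about the vertical rose from 0.16 to 0.48 N m, so the knob is on its stop. I'll hold about 1 s, then release.

>>> servo_tool --commands '[[[0, 0, 0], 0.02, 5], [[0, 0, 0], 0, 5], [[0, 0, 0], 0, 5], [[0, 0, 0], 0, 5], [[0, 0, 0], 0, 5], [[0, 0, 0], 0, 5], [[0, 0, 0], 0, 5], [[0, 0, 0], 0, 5], [[0, 0, 0], 0, 85], [[0, 0, 0], 0, 85], [[0, 0, 0], 0, 85], [[0, 0, 0], 0, 85], [[0, 0, 0], 0, 85], [[0, 0, 0], 0, 85]]'

```text
time_s: 6.92
eef_pos: [0.5343, 0.2656, 0.0823]
eef_rot: [-0.0, 0.636, 0.772, 0.0]
wrist_force: [-0.2, -0.4, 0.3]
opening: 0.998
grasp_force: 0.0
```

>>> servo_tool --commands '[[[0, 0, -15], 0, 85], [[0, 0, -35], 0, 85], [[0, 0, -45], 0, 85], [[0, 0, -35], 0, 85], [[0, 0, -10], 0, 85], [[0, 0, 0], 0, 85]]'

```text
time_s: 7.68
eef_pos: [0.5345, 0.2657, 0.223]
eef_rot: [0.0, 0.636, 0.772, 0.001]
wrist_force: [-0.0, 0.3, -0.5]
opening: 0.994
grasp_force: 0.0
```

```bash
python3 - <<'E'
from bench import ctrl
from h import *
o=ctrl.get_obs();go(o,[.547,.031,.222])
c=ctrl.camera("wrist");cv2.imwrite("pics/w2.png",c["color"][:,:,::-1])
X=cloud(ctrl.camera("scene"));m=(np.hypot(X[...,0]-.534,X[...,1]-.266)<.03)&(X[...,2]>.075)&(X[...,2]<.09)
print(cv2.minAreaRect((X[m][:,:2]*1000).astype(np.float32)))
E
```

```text
pos [0.5345 0.2657 0.223 ] tool y deg 11.0 tool z [ 0.001  0.    -1.   ] shift mm [-232.7  -32.5    0.9] t 7.675 F [-0.   0.3 -0.5] q6 0.07 open 0.994025282720049
((534.2784423828125, 264.66424560546875), (11.506528854370117, 44.522796630859375), 73.22953033447266)
```

View pics/w2.png

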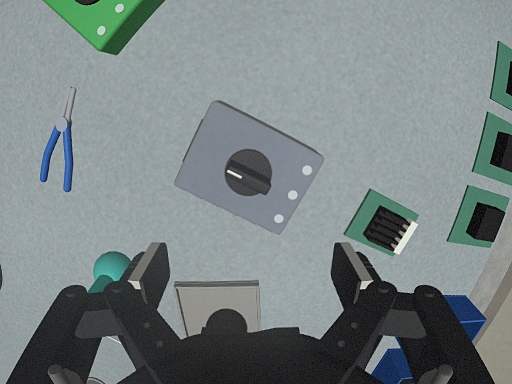

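The knob bar is back at its rest angle (73° by the scene measurement; bar seen at (248,177) square with the box). Next is the head.

>>> servo_tool --commands '[[[-15, -2, 0], 0, 85], [[-35, -5, 0], 0, 85], [[-45, -6.5, 0], 0, 85], [[-45, -6, 0], 0, 85], [[-45, -6, 0], 0, 85], [[-32, -5, 0], 0, 85], [[-15.7, -2, 0], 0, 85], [[0, 0, 0], 0, 85], [[0, 0, 0], 0, 85]]'

```text
time_s: 8.9
eef_pos: [0.5466, 0.0318, 0.222]
eef_rot: [-0.0, 0.636, 0.772, 0.0]
wrist_force: [0.3, -0.3, 0.2]
opening: 0.997
grasp_force: 0.0
```

```bash
python3 - <<'E'
from bench import ctrl
from h import *
o=ctrl.get_obs();go(o,[.547,.031,.083])
X=cloud(ctrl.camera("scene"));m=(np.hypot(X[...,0]-.547,X[...,1]-.031)<.025)&(X[...,2]>.095)&(X[...,2]<.103)
print(m.sum(),cv2.minEnclosingCircle((X[m][:,:2]*1000).astype(np.float32)))
E
```

```text
pos [0.5466 0.0318 0.222 ] tool y deg 11.04 tool z [-0.001  0.001 -1.   ] shift mm [ -1.    0.3 139. ] t 8.9 F [ 0.3 -0.3  0.2] q6 -0.35 open 0.9970246827938037
79 ((546.7811279296875, 28.819705963134766), 15.435846328735352)
```

>>> servo_tool --commands '[[[-1.2, 0.3, 15], 0, 85], [[0, 0, 35], 0, 85], [[0, 0, 40], 0, 85], [[0, 0, 30], 0, 70], [[0, 0, 19], 0, 60], [[0, 0, 0], 0, 50], [[0, 0, 0], 0, 40], [[0, 0, 0], 0, 30], [[0, 0, 0], 0, 20], [[0, 0, 0], 0, 20], [[0, 0, 0], 0, 20], [[0, 0, 0], 0, 20]]'

```text
time_s: 10.45
eef_pos: [0.5483, 0.0297, 0.0847]
eef_rot: [0.001, 0.636, 0.772, 0.001]
wrist_force: [-1.1, 0.2, 7.0]
opening: 0.311
grasp_force: 58.9
```

The neck is gripped. Lift and check.

>>> servo_tool --commands '[[[0, 0, -5], 0, 15], [[0, 0, -15], 0, 15], [[0, 0, -30], 0, 15], [[0, 0, -35], 0, 15], [[0, 0, -35], 0, 15], [[0, 0, -15], 0, 15], [[0, 0, 0], 0, 15], [[0, 0, 0], 0, 15]]'

```text
time_s: 11.45
eef_pos: [0.5464, 0.03, 0.2167]
eef_rot: [-0.001, 0.636, 0.772, -0.001]
wrist_force: [0.6, 0.1, -1.6]
opening: 0.308
grasp_force: 59.0
```

```bash
python3 - <<'E'
from bench import ctrl
from h import *
o=ctrl.get_obs();go(o,[.4847,-.3293,.22])
c=ctrl.camera("scene")
X=cloud(c);p=o["eef_pos"];m=(np.hypot(X[...,0]-p[0],X[...,1]-p[1])<.06)&(X[...,2]>.115)&(X[...,2]<.22)
print(np.sort(X[m][:,2])[:10].round(3)); Q=X[m]; Q=Q[Q[:,2]<.19]; print(Q.mean(0))
cv2.imwrite("pics/s3.png",cv2.resize(c["color"][100:300,80:400,::-1],(800,500)))
E
```

```text
pos [0.5464 0.03   0.2167] tool y deg 11.0 tool z [-0.003  0.    -1.   ] shift mm [-340.9 -129.1   -3.3] t 11.45 F [ 0.6  0.1 -1.6] q6 -0.35 open 0.30831602344875075
[0.147 0.147 0.148 0.149 0.149 0.15  0.15  0.151 0.151 0.152]
[0.55995554 0.02127618 0.17357968]
```

View pics/s3.png

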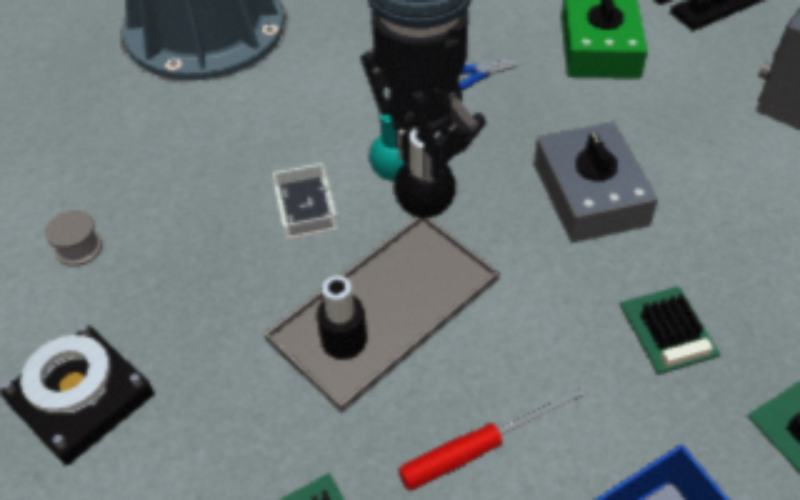

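The ball-bodied head hangs upright in the gripper at (425,190); the straight head is still in the tray at (340,320). Moving to the nest.

>>> servo_tool --commands '[[[-10, -4, 0], 0, 15], [[-25, -9.5, 0], 0, 15], [[-40, -15, 0], 0, 15], [[-43, -16, 0], 0, 15], [[-43, -16, 0], 0, 15], [[-43, -16.5, 0], 0, 15], [[-43, -16.5, 0], 0, 15], [[-40, -15, 0], 0, 15], [[-30, -11.5, 0], 0, 15], [[-16, -6, 0], 0, 15], [[-7.9, -3.1, 0], 0, 15], [[0, 0, 0], 0, 15], [[0, 0, 0], 0, 15]]'

```text
time_s: 13.12
eef_pos: [0.4859, -0.3283, 0.2182]
eef_rot: [-0.0, 0.636, 0.772, 0.0]
wrist_force: [-0.2, 1.4, -1.4]
opening: 0.316
grasp_force: 59.1
```

```bash
python3 - <<'E'
from bench import ctrl
from h import *
o=ctrl.get_obs();go(o,[.4847,-.3293,.129])
E
```

```text
pos [ 0.4859 -0.3283  0.2182] tool y deg 11.06 tool z [-0.     0.001 -1.   ] shift mm [-0.7 -1.4 89.2] t 13.125 F [-0.2  1.4 -1.4] q6 -0.99 open 0.31584107765676855
```

Descend to about 4 mm above seating.

>>> servo_tool --commands '[[[-0.7, -1.4, 15], 0, 15], [[0, 0, 30], 0, 15], [[0, 0, 25], 0, 15], [[0, 0, 10], 0, 15], [[0, 0, 5], 0, 15], [[0, 0, 0], 0, 15], [[0, 0, 0], 0, 15]]'

```text
time_s: 14.0
eef_pos: [0.4849, -0.3308, 0.1343]
eef_rot: [0.001, 0.636, 0.772, -0.0]
wrist_force: [1.0, -0.4, -2.2]
opening: 0.31
grasp_force: 59.1
```

>>> servo_tool --commands '[[[0, 0, 1.5], 0, 15], [[0, 0, 1.5], 0, 15], [[0, 0, 1.5], 0, 15], [[0, 0, 1.5], 0, 15], [[0, 0, 0], 0, 15], [[0, 0, 0], 0, 15]]'

```text
time_s: 14.75
eef_pos: [0.4846, -0.3308, 0.1278]
eef_rot: [0.0, 0.636, 0.772, -0.0]
wrist_force: [-1.7, -1.4, 3.6]
opening: 0.311
grasp_force: 59.5
```

```bash
python3 - <<'E'
from bench import ctrl
from h import *
o=ctrl.get_obs();go(o,[.4847,-.3293,.117])
c=ctrl.camera("scene");X=cloud(c)
m=(np.hypot(X[...,0]-.4847,X[...,1]+.3293)<.039)&(np.hypot(X[...,0]-.4847,X[...,1]+.3293)>.033)&(X[...,2]<.065)&(X[...,2]>.03)
print(m.sum(),np.percentile(X[m][:,2],[10,50,90]))
E
```

```text
pos [ 0.4846 -0.3308  0.1278] tool y deg 11.0 tool z [ 0.    -0.001 -1.   ] shift mm [ 1.5  0.4 10.8] t 14.75 F [-1.7 -1.4  3.6] q6 -0.99 open 0.3108386272874378
191 [0.04816157 0.05323682 0.05518545]
```

Contact at the expected height. Press the head down.

>>> servo_tool --commands '[[[0.5, 0, 1], 0, 15], [[0.5, 0, 1], 0, 15], [[0, 0, 1], 0, 15], [[0, 0, 1], 0, 15], [[0, 0, 1], 0, 15], [[0, 0, 1], 0, 15], [[0, 0, 1], 0, 15], [[0, 0, 1], 0, 15], [[0, 0, 1], 0, 15], [[0, 0, 1], 0, 15], [[0, 0, 0], 0, 15], [[0, 0, 0], 0, 15]]'

```text
time_s: 16.3
eef_pos: [0.4846, -0.3304, 0.1184]
eef_rot: [0.001, 0.636, 0.772, -0.0]
wrist_force: [-2.4, -4.0, 8.9]
opening: 0.311
grasp_force: 60.2
```

>>> servo_tool --commands '[[[0, 0, 1], 0, 15], [[0, 0, 1], 0, 15], [[0, 0, 0], 0, 15], [[0, 0, 0], 0, 15]]'

```text
time_s: 16.8
eef_pos: [0.4846, -0.3305, 0.1167]
eef_rot: [0.001, 0.636, 0.772, -0.0]
wrist_force: [-3.0, -4.5, 10.6]
opening: 0.313
grasp_force: 60.6
```

>>> servo_tool --commands '[[[0, 0, 0.7], 0, 15], [[0, 0, 0.7], 0, 15], [[0, 0, 0], 0, 15], [[0, 0, 0], 0, 15]]'

```text
time_s: 17.3
eef_pos: [0.4848, -0.3308, 0.1164]
eef_rot: [0.002, 0.636, 0.772, -0.001]
wrist_force: [-5.6, -2.8, 17.5]
opening: 0.312
grasp_force: 61.4
```

The force rose steeply (10.6 to 17.5 N) with almost no travel, so the ring is on its stop. I'll add a little margin and look.

>>> servo_tool --commands '[[[0, 0, 0.4], 0, 15], [[0, 0, 0], 0, 15], [[0, 0, 0], 0, 15]]'

```text
time_s: 17.68
eef_pos: [0.4849, -0.3309, 0.1163]
eef_rot: [0.002, 0.636, 0.772, -0.001]
wrist_force: [-5.3, -2.7, 19.8]
opening: 0.311
grasp_force: 61.5
```

```bash
python3 - <<'E'
from bench import ctrl
from h import *
o=ctrl.get_obs();go(o,[.4847,-.3293,.117])
c=ctrl.camera("scene");X=cloud(c)
r=np.hypot(X[...,0]-.4847,X[...,1]+.3293)
m=(r<.038)&(r>.034)&(X[...,2]<.065)&(X[...,2]>.03)
print(m.sum(),np.percentile(X[m][:,2],[10,50,90]))
cv2.imwrite("pics/s4.png",cv2.resize(c["color"][170:290,60:220,::-1],(800,600),interpolation=2))
E
```

```text
pos [ 0.4849 -0.3309  0.1163] tool y deg 11.01 tool z [ 0.002 -0.003 -1.   ] shift mm [ 1.6  0.2 -0.7] t 17.675 F [-5.3 -2.7 19.8] q6 -0.99 open 0.3107902963508611
121 [0.0398613  0.04271919 0.04458899]
```

View pics/s4.png

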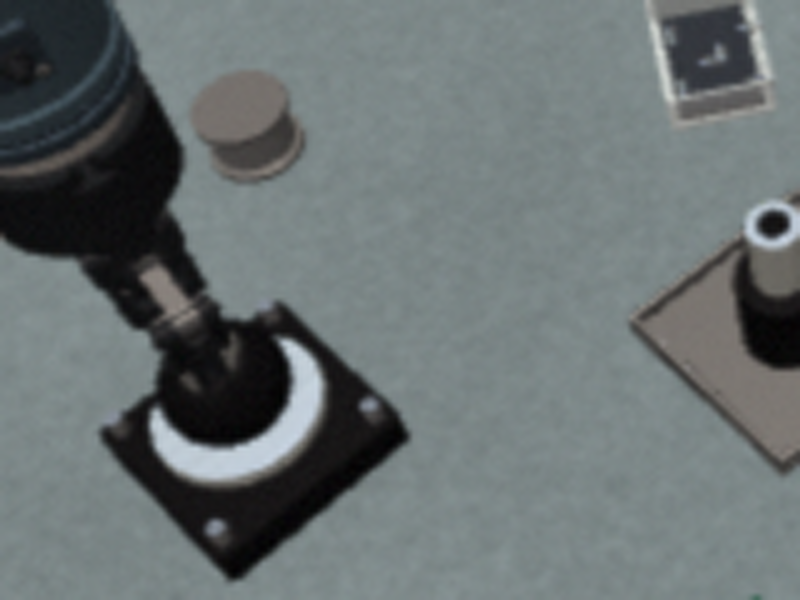

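The ball sits in the ring (ball at (225,380), ring at (238,410)). The ring top measures 43 mm, i.e. 12 mm down, and the head is upright and still gripped.

```bash
python3 -c "
from bench import ctrl
print(ctrl.hand_in())"
```

```text
the job is handed in; nothing more can be done
None
```

I turned the knob to its stop, held it there and let it spring back, then seated the round head in the ring and handed the job in at about 18 s with the gripper still holding it down; the ring measures 12 mm down, its full travel.

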